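Open the gel tank's sliding cover

ROBOT

A 6-joint arm with a two-finger parallel gripper is mounted at the origin on the work surface. World frame = base frame: x ahead of the robot, y to its left, z up, the work surface at z = 0. Lengths are in mm, angles in rad, forces in N, time in s.
With the tool pointing down it reaches from about 275 to 750 mm from the base axis. Payload 10.2 kg.
Tool frame: the origin (TCP) lies at the very end of the fingers, on their centre line; the grasp point (between the pads) lies 19 mm behind it; z points along the fingers, y is the line along which they close (so a half turn about z gives the same grasp; the last joint's range is limited). The gripper opens to 85 mm and grips with 20 to 120 N. Pads are 22 mm wide; open, the fingers measure 114 mm over their backs; the gripper's body (76 mm by 85 mm) begins 54 mm behind the grasp point. The pads swing forward as they close: fully open they stand 13 mm farther back than shut.
Start: joints at [-1.404, 0.313, 1.498, -0, 1.331, -0.223], TCP at [199.49, -485.628, 231.294] pointing down, gripper open.
Joint ranges: [-2.94, 2.94], [-0.97, 2.17], [0.19, 2.56], [-1.23, 4.37], [0.02, 3.11], [-2.88, 2.88]. Speed limits (rad/s): [2.39, 2.39, 3.01, 3.14, 3.14, 3.14].

INTERFACE

Orientations are given as a unit quaternion [w, x, y, z].
In Python, from rig import ctrl, optics gives the robot as it stands. The module is installed in compiled form; this text tells all that it offers.
- The arm moves only by the shell command python3 -m handwheel 'ROWS' [FORCE]. ROWS is JSON, a list that holds one entry, the list of rows, each a list of 5 numbers: the gripper command: -1 is fully open, 1 is shut, values between are in proportion, then the shift along the world's x, y, z in units of 50 mm (1.0 is 50 mm), then the turn about the world's z in units of 8 degrees (1.0 is 8 degrees). In form: [[[gripper, tx, ty, tz, twist], ...]]. A call has 1 to 10 rows; each row shifts and turns the commanded pose from where the row before left it; what a row does not reach is not made up. A row lasts 1/10 s, in which the tool goes at most 50 mm and 8.59 degrees, less where a joint would pass 70% of its speed; a pose out of reach is approached as far as the arm can. A call is refused whole if a number of a shift passes 1 or a number of a turn 1, either way. A call with a gripper value outside its range is refused whole. The fingers move at their own pace and stop on an object; FORCE is the grip in N (left out, the last holds). Time passes only in rows, so rows that do not move let the fingers close. It gives the time, the measured TCP pose, the force, the opening and the grip force at its end, in the units of the state.
- ctrl.sense(): the state, without advancing time (a new reading comes with each control period).
- optics.capture(name): name is "side" or "top"; returns a dict with "img" (420x560x3 uint8, blue, green, red), "K" (3x3 intrinsics, pixels), "R" (3x3) and "t" (3): a world point X has camera coordinates R X + t. Camera axes: x right, y down, z forward; pixel columns grow to the right and rows downward; lengths in mm; the calibration is good to about 2 mm. A picture is of the moment at which its call begins. There is no depth.
- ctrl.finish_job(): hands the job in; it is judged then, once.
The state is a dict: "time_s": time; "joints": joint angles; "dq": joint speeds; "tau": joint torques, N m; "eef_pos": TCP position; "ee_rot": TCP orientation; "force": force on the tool from outside, world axes, zero at the start; "wrist_torque": the same for the moment, N m; "grip_width": opening from 0.0 (shut) to 1.0 (fully open); "grip_force": force on a finger pad.
Only numpy, scipy, OpenCV 4.12 (cv2) and the standard library are available. Lean on these libraries where they do the work, as an engineer would, in place of code of your own. Each camera call takes 0.05 s, during which the arm holds its last target. There are 200 camera calls.

TASK

Open the red gel tank for loading: press the yellow catch fully down, then push the released blue cover along its rails, off the gel, until it rests against the stop at the far end of the tank. Push the cover, do not lift it; leave the gel and the other things on the bench alone.

Things in the scene. Friction and masses are not known exactly. Their poses are not given: they have to be found in the camera images.
- tank: Red gel tank fixed to the bench, 290 (x) x 150 (y) x 85 mm. Origin: centre of its underside, on the bench; z up. Its +x is the sliding direction, from the cover's seat (near the robot, over the gel) to the far stop. The cover slides on side runners 72 mm high, under grey lips 85 mm high and 101 mm apart that keep it down. Beyond the seat: an open deck 60 mm high, out of which the catch rises.
- cover: Loose blue sliding cover, 110 x 110 x 6 mm plate, about 0.2 kg, slides easily. Origin: centre of its underside, axes along the tank's. In the tank's frame it starts at about x = -68, z = 72 mm (plate top 78 mm above the bench); against the stop it is at x = +63 mm: 131 mm of travel. The raised catch blocks it, 2 to 5 mm beyond its far edge.
- ridge (a point): Centre of the top of the white ridge across the middle of the cover: 12 mm thick along x, 50 mm long along y, 18 mm high above the plate. The point is 24 mm above the cover's underside, 96 mm above the bench. The cover is pushed by the ridge's upright face on the robot's side; from that face to the plate's near edge lie 49 mm of flat plate.
- catch_top (a point): Centre of the top of the yellow snap catch, 44 mm (x) x 36 mm (y), at x = +13 mm, y = 0 in the tank's frame. Raised: 80 mm above the bench, 2 mm higher than the cover plate. It moves straight down with the press.
- catch (a joint): Travel of the yellow catch, m: 0 raised (starts at 0 to 0.002), 0.014 fully down at its stop, 66 mm above the bench. It takes about 5 N to press, stays where it is left and does not spring back. Above 0.009 the cover passes over it.
- gel: Pale gel slab under the seated cover, 98 x 84 x 12 mm, top 57 mm above the bench. Origin: centre of its underside. Not to be touched.
- cooler: Yellow cooling block with white tubes, 130 x 100 x 70 mm, loose; origin centre of its underside. Bystander.
- tipbox: Blue tip box with a white top, 120 x 85 x 58 mm, loose; origin centre of its underside. Bystander.
- buffer: Clear buffer bottle with blue cap, 68 mm diameter, 150 mm high, loose; origin centre of its underside. Bystander.
- pipette: White pipette lying on the bench, about 250 mm long, 50 mm wide, 24 mm high, loose; origin on the bench under its middle, x towards its tip. Bystander.
- stop (a point): Top middle edge of the far stop's face, at x = +118 mm, 85 mm high in the tank's frame. A red and a black plug post stand behind it, to 101 mm.
There are look-alikes about, which are no part of the job. What is meant by the cover is not green, orange or turquoise, and is the smaller of those in its own colour.

How it is judged:
By the outcome, as a careful person would: the job done as asked, in the order asked, and still so for the second after the job is handed in, with the robot touching nothing.
It also fails if it takes over 42 s, if anything falls off the work surface, if the arm or the gripper's body presses on something with over 40 N, if the wrist force passes 120 N, or if a joint passes its speed limit or range.

## Working session

There is one attempt and no reset: what is moved stays moved. The work goes in short steps, Python scripts to look and compute and a shell command to move; the robot and the scene stay as the last step left them, time stands still between calls to the robot, and variables do not carry over. Pictures are saved under pics/ and viewed, at most 10 in all, crops included, and the job is handed in when it is done.

```bash
mkdir -p pics; python3 - <<'E'
from rig import ctrl, optics
import cv2,json,numpy as np
for n in("top","side"):
    c=optics.capture(n); cv2.imwrite(f"pics/{n}0.png",c["img"]); 
    np.savez(f"{n}.npz",**{k:np.array(c[k]) for k in("K","R","t","img")})
    print(n,np.round(c["K"],1).tolist(),np.round(c["R"],3).tolist(),np.round(c["t"],1))
s=ctrl.sense();print(s["time_s"],s["eef_pos"],s["ee_rot"],s["grip_width"])
E
```

```text
top [[460.5, 0.0, 278.4], [0.0, 460.5, 203.9], [0.0, 0.0, 1.0]] [[-0.016, -1.0, -0.013], [-0.995, 0.017, -0.099], [0.099, 0.011, -0.995]] [ 116.2  540.  1065.9]
side [[443.7, 0.0, 283.0], [0.0, 443.7, 207.2], [0.0, 0.0, 1.0]] [[-0.989, -0.144, 0.013], [-0.096, 0.585, -0.805], [0.109, -0.798, -0.593]] [ 545.6   49.8 1149.4]
0.1 [ 199.44703943 -485.37475537  230.78370497] [-6.06848401e-04  9.81067415e-01  1.93665586e-01  2.12829068e-05] 0.996963852060188
```

View pics/top0.png

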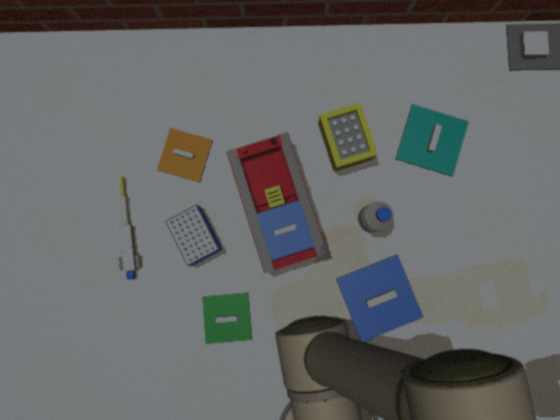

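View pics/side0.png

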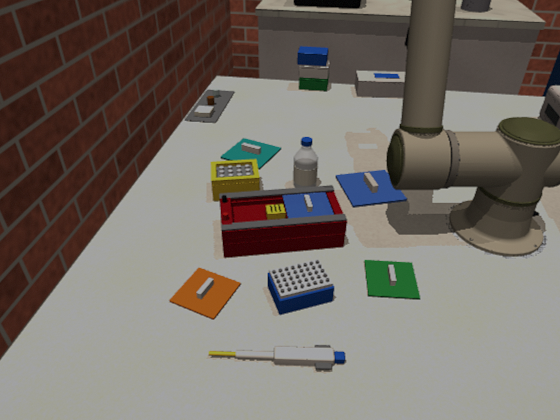

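The top view shows the tank with its catch at about (275,196) and the cover's ridge at about (285,230), the far end leaning to the upper left. Next I refine these by colour in both views.

```bash
cat > m.py <<'E'
import numpy as np,cv2
from scipy.optimize import least_squares
def blob(img,lo,hi,box):
    x0,y0,x1,y1=box; h=cv2.cvtColor(img,cv2.COLOR_BGR2HSV)[y0:y1,x0:x1]
    n,l,s,c=cv2.connectedComponentsWithStats(cv2.inRange(h,lo,hi))
    k=1+np.argmax(s[1:,4]); return c[k]+[x0,y0], s[k,4], l==k
def ray(d,uv,z):
    R,t,K=d["R"],d["t"],d["K"]; C=-R.T@t; r=R.T@np.linalg.inv(K)@[*uv,1]
    return C+r*(z-C[2])/r[2]
def proj(d,X):
    p=(d["K"]@(d["R"]@np.atleast_2d(X).T+np.array(d["t"])[:,None])).T; return p[:,:2]/p[:,2:]
Y=((22,120,90),(34,255,255)); B=((100,100,60),(125,255,255)); W=((0,0,110),(179,70,255))
E
python3 - <<'E'
from m import *
T=dict(np.load("top.npz"));S=dict(np.load("side.npz"))
for n,d,by,bw,bb in(("top",T,(255,175,295,215),(268,218,304,242),(250,195,320,265)),("side",S,(262,200,288,222),(300,192,318,214),(275,185,342,224))):
    for nm,c,b,z in(("catch",Y,by,80),("ridge",W,bw,96),("cover",B,bb,78)):
        p,a,m=blob(d["img"],*c,b); print(n,nm,p.round(1),a,ray(d,p,z).round(1))
a=cv2.resize(T["img"][120:280,215:340],None,fx=3.7,fy=3.7,interpolation=2)
b=cv2.resize(S["img"][175:260,210:355],None,fx=2.2,fy=3.2,interpolation=2)
o=np.zeros((592,790,3),np.uint8);o[:,:462]=a[:592];o[:272,465:465+319]=b;cv2.imwrite("pics/c1.png",o)
E
```

```text
top catch [274.2 196. ] 245 [554.7 116.   80. ]
top ridge [284.8 229.2] 118 [478.4  93.2  96. ]
top cover [285.1 230.1] 1964 [477.3  92.6  78. ]
side catch [274.7 209.2] 166 [554.5 124.1  80. ]
side ridge [308.  200.4] 65 [477.8  97.4  96. ]
side cover [306.8 204.7] 956 [480.5  90.6  78. ]
```

View pics/c1.png

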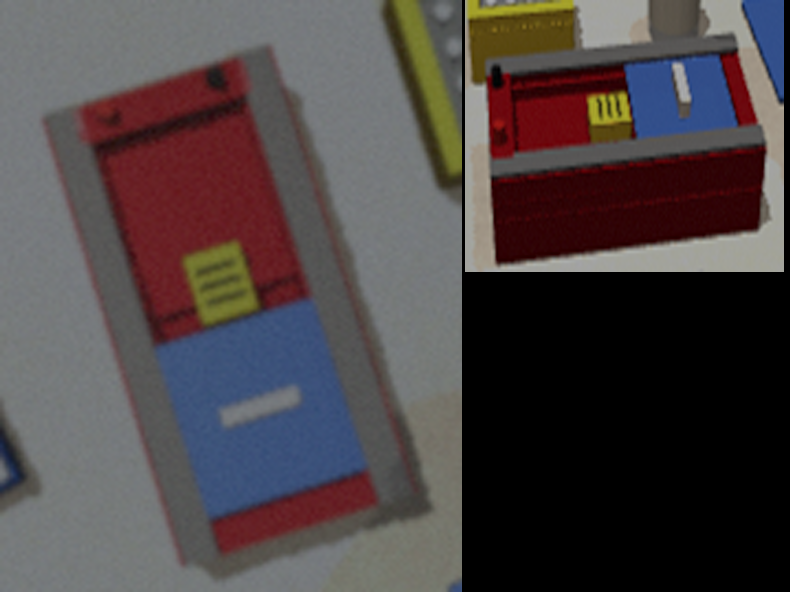

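```bash
python3 - <<'E'
from m import *
T=dict(np.load("top.npz"))
f=lambda u,v:ray(T,(u/3.7+215,v/3.7+120),85)[:2]
P=[f(45,120),f(183,565),f(270,47),f(425,500)]
print(np.round(P,1)); a=lambda d:np.degrees(np.arctan2(d[1],d[0])).round(2)
print(a(P[0]-P[1]),a(P[2]-P[3]),np.mean(P,axis=0))
for q in((157,345),(310,300),(207,517),(367,470)): print(ray(T,(q[0]/3.7+215,q[1]/3.7+120),78)[:2].round(1))
# model fit: cover (4 corners), ridge, catch, lips
obs=[((q[0]/3.7+215,q[1]/3.7+120)) for q in((157,345),(310,300),(207,517),(367,470),(45,120),(183,565),(270,47),(425,500))]+[(284.8,229.2),(274.2,196)]
def mod(p):
    x,y,th,cx=p
    L=[(cx+55,50.5,78),(cx+55,-50.5,78),(cx-55,50.5,78),(cx-55,-50.5,78),(145,75,85),(-145,75,85),(145,-75,85),(-145,-75,85),(cx,0,96),(13,0,80)]
    c,s=np.cos(th),np.sin(th); return np.array([(x+c*u-s*v,y+s*u+c*v,z) for u,v,z in L])
r=least_squares(lambda p:(proj(T,mod(p))-obs).ravel(),[540,110,.3,-68])
x,y,th,cx=r.x; print(r.x,np.degrees(th)); print(r.fun.reshape(-1,2).round(1).tolist())
c,s=np.cos(th),np.sin(th)
for n,u in(("catch",13),("ridge",cx),("prepush",cx-6-11-12),("end",63-17)): print(n,np.round([x+c*u,y+s*u],1))
E
```

```text
[[655.8 221.5]
 [383.3 140. ]
 [699.   82.2]
 [419.7  -5.9]]
16.66 17.5 [539.46810279 109.45130032]
[516.3 154.5]
[542.4  60.5]
[411.5 125.4]
[438.2  28. ]
[ 5.39920895e+02  1.10431244e+02  2.89132570e-01 -6.51015426e+01] 16.566075985677976
[[-0.7, 0.2], [0.6, -1.0], [0.4, 0.5], [0.1, -0.4], [-1.0, -0.7], [-0.4, 1.7], [1.0, -0.6], [-1.4, -1.2], [0.6, 0.4], [0.8, 1.0]]
catch [552.4 114.1]
ridge [477.5  91.9]
prepush [449.7  83.6]
end [584.  123.5]
```

```bash
python3 -m handwheel '[[[1,0.4,0.7,0,-0.35],[1,0.4,0.7,0,-0.35],[1,0.4,0.7,0,0],[1,0.4,0.7,0,0],[1,0.4,0.7,0,0],[1,0.4,0.7,0,0],[1,0.4,0.7,0,0],[1,0.4,0.7,0,0],[1,0.4,0.7,0,0],[1,0.4,0.7,0,0]]]' 40; python3 -m handwheel '[[[1,0.4,0.7,0,0],[1,0.4,0.7,0,0],[1,0.4,0.7,0,0],[1,0.4,0.7,0,0],[1,0.4,0.7,0,0],[1,0.4,0.7,0,0],[1,0.4,0.7,0,0],[1,0,0,0,0],[1,0,0,0,0]]]'
```

```text
time_s: 1.1
eef_pos: [399.9, -134.0, 231.2]
ee_rot: [-0.0, 0.989, 0.145, -0.0]
force: [-0.8, -0.5, 0.7]
grip_width: 0.001
grip_force: 0.0
time_s: 2.0
eef_pos: [539.3, 109.7, 230.6]
ee_rot: [0.0, 0.989, 0.146, -0.001]
force: [-0.3, 0.1, 0.4]
grip_width: 0.001
grip_force: 0.0
```

```bash
python3 -m handwheel '[[[1,0.29,0.14,-0.4,0],[1,0,0,-0.6,0],[1,0,0,-0.6,0],[1,0,0,-0.6,0],[1,0,0,-0.4,0],[1,0,0,0,0],[1,0,0,0,0]]]'
python3 - <<'E'
from m import *
from rig import optics
T=optics.capture("top");S=optics.capture("side")
a=cv2.resize(T["img"][120:280,215:340],None,fx=3.7,fy=3.7,interpolation=2)
b=cv2.resize(S["img"][150:260,210:330],None,fx=2.7,fy=2.7,interpolation=2)
o=np.zeros((592,790,3),np.uint8);o[:,:462]=a;o[:297,465:465+324]=b;cv2.imwrite("pics/c2.png",o)
E
```

```text
time_s: 2.7
eef_pos: [554.1, 115.6, 102.1]
ee_rot: [0.0, 0.989, 0.145, 0.0]
force: [0.4, -0.6, 1.2]
grip_width: 0.001
grip_force: 0.0
```

View pics/c2.png

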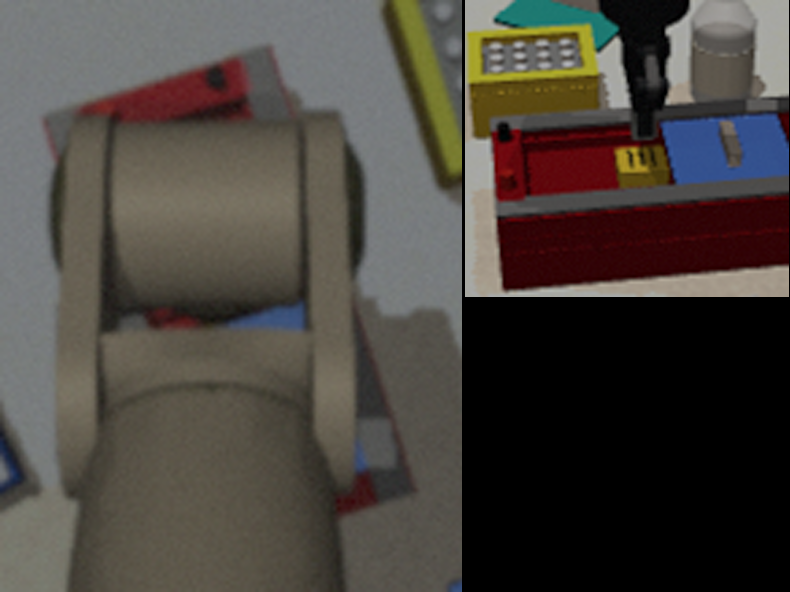

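The closed fingertips are just above the catch (at about (645,130) in the crop), clear of the cover. Press.

```bash
python3 -m handwheel '[[[1,0,0,-0.3,0],[1,0,0,-0.14,0],[1,0,0,-0.04,0],[1,0,0,-0.04,0],[1,0,0,0,0]]]'; python3 -m handwheel '[[[1,0,0,-0.1,0],[1,0,0,-0.08,0],[1,0,0,0,0]]]'
```

```text
time_s: 3.3
eef_pos: [554.1, 116.3, 75.8]
ee_rot: [0.0, 0.989, 0.146, 0.0]
force: [-0.8, -0.3, 2.0]
grip_width: -0.0
grip_force: 1.2
time_s: 3.6
eef_pos: [554.3, 116.4, 66.2]
ee_rot: [-0.0, 0.989, 0.145, 0.0]
force: [0.1, 0.1, -0.1]
grip_width: 0.002
grip_force: 0.0
```

```bash
python3 -m handwheel '[[[1,0,0,-0.04,0],[1,0,0,0,0]]]';python3 -m handwheel '[[[1,0,0,-0.04,0]]]'
```

```text
time_s: 3.8
eef_pos: [554.3, 116.4, 65.9]
ee_rot: [0.0, 0.989, 0.146, 0.001]
force: [-6.6, -0.4, 15.6]
grip_width: -0.003
grip_force: 8.1
time_s: 3.9
eef_pos: [554.5, 116.4, 65.6]
ee_rot: [0.0, 0.989, 0.146, 0.001]
force: [-18.0, -2.5, 46.6]
grip_width: 0.003
grip_force: 23.4
```

Catch at its stop (47 N felt). Raise, go behind the ridge, lower.

```bash
python3 -m handwheel '[[[1,0,0,0.5,0],[1,0,0,0.6,0],[1,-0.5,-0.15,0,0],[1,-0.5,-0.15,0,0],[1,-0.5,-0.15,0,0],[1,-0.58,-0.18,0,0],[1,0,0,0,0],[1,0,0,0,0]]]'
python3 - <<'E'
from m import *
from rig import optics
T=optics.capture("top");S=optics.capture("side")
a=cv2.resize(T["img"][120:280,215:340],None,fx=3.7,fy=3.7,interpolation=2)
b=cv2.resize(S["img"][150:260,230:350],None,fx=2.7,fy=2.7,interpolation=2)
o=np.zeros((592,790,3),np.uint8);o[:,:462]=a;o[:297,465:465+324]=b;cv2.imwrite("pics/c3.png",o)
E
```

```text
time_s: 4.7
eef_pos: [450.3, 84.9, 117.6]
ee_rot: [0.0, 0.989, 0.145, 0.0]
force: [-0.0, 0.9, -0.8]
grip_width: -0.0
grip_force: 0.0
```

View pics/c3.png

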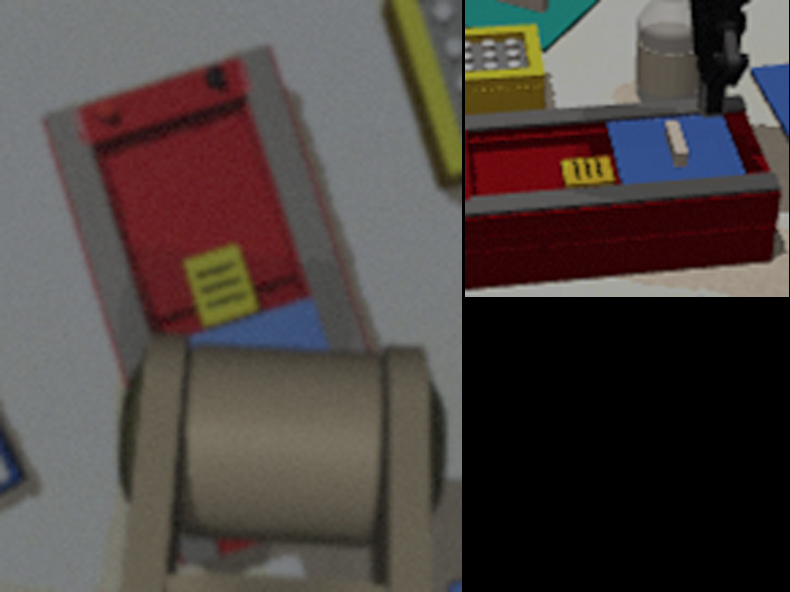

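The catch is down and the cover still seated, with the fingers behind the ridge (ridge at (680,145), fingertips at (715,105) in the crop). Lower and push.

```bash
python3 -m handwheel '[[[1,0,0,-0.4,0],[1,0,0,-0.2,0],[1,0,0,-0.06,0],[1,0,0,0,0]]]'; python3 -m handwheel '[[[1,0.1,0.03,0,0],[1,0.1,0.03,0,0],[1,0.1,0.03,0,0],[1,0.1,0.03,0,0],[1,0.1,0.03,0,0]]]'; python3 -m handwheel '[[[1,0.15,0.045,0,0],[1,0.15,0.045,0,0],[1,0.15,0.045,0,0],[1,0.15,0.045,0,0],[1,0.15,0.045,0,0]]]'
```

```text
time_s: 5.2
eef_pos: [450.1, 84.9, 84.0]
ee_rot: [-0.0, 0.989, 0.146, -0.0]
force: [-0.2, -0.2, -0.3]
grip_width: 0.002
grip_force: 0.0
time_s: 5.7
eef_pos: [475.3, 92.5, 84.4]
ee_rot: [0.0, 0.989, 0.146, -0.0]
force: [-2.5, -1.3, 1.7]
grip_width: 0.002
grip_force: 1.2
time_s: 6.2
eef_pos: [513.1, 103.8, 84.3]
ee_rot: [-0.0, 0.989, 0.146, -0.0]
force: [-3.1, 0.2, 1.7]
grip_width: -0.003
grip_force: 1.3
```

```bash
python3 -m handwheel '[[[1,0.15,0.045,0,0],[1,0.15,0.045,0,0],[1,0.15,0.045,0,0],[1,0.15,0.045,0,0],[1,0.15,0.045,0,0],[1,0.15,0.045,0,0],[1,0.15,0.045,0,0],[1,0.1,0.03,0,0],[1,0.04,0.012,0,0]]]'; python3 -m handwheel '[[[1,0.04,0.012,0,0],[1,0.04,0.012,0,0],[1,0.04,0.012,0,0]]]'
```

```text
time_s: 7.1
eef_pos: [572.4, 121.6, 84.2]
ee_rot: [-0.0, 0.989, 0.146, -0.0]
force: [-2.7, -0.9, 2.1]
grip_width: -0.003
grip_force: 1.4
time_s: 7.4
eef_pos: [578.0, 123.3, 84.2]
ee_rot: [-0.0, 0.989, 0.145, -0.0]
force: [-0.9, -0.3, -1.2]
grip_width: -0.001
grip_force: 0.7
```

```bash
for i in 1 2 ; do python3 -m handwheel '[[[1,0.04,0.012,0,0],[1,0.04,0.012,0,0]]]' | grep -E "eef|force:"; done
```

```text
eef_pos: [582.1, 124.5, 84.2]
force: [-0.9, -0.1, 0.2]
grip_force: 0.6
eef_pos: [586.1, 125.7, 84.2]
force: [-1.3, -0.8, -0.9]
grip_force: 0.5
```

```bash
python3 -m handwheel '[[[1,0.03,0.009,0,0],[1,0.03,0.009,0,0]]]' | grep -E "eef|force:"; python3 -m handwheel '[[[1,0.03,0.009,0,0],[1,0,0,0,0]]]' | grep -E "eef|force:"
```

```text
eef_pos: [587.8, 126.2, 84.2]
force: [-14.1, -4.3, 7.7]
grip_force: 7.6
eef_pos: [587.8, 126.2, 84.2]
force: [-18.2, -6.3, 9.7]
grip_force: 9.6
```

```bash
python3 - <<'E'
from m import *
from rig import optics
T=optics.capture("top");S=optics.capture("side")
a=cv2.resize(T["img"][120:280,215:340],None,fx=3.7,fy=3.7,interpolation=2)
b=cv2.resize(S["img"][160:260,210:330],None,fx=2.7,fy=2.7,interpolation=2)
o=np.zeros((592,790,3),np.uint8);o[:,:462]=a;o[:270,465:465+324]=b;cv2.imwrite("pics/c4.png",o)
E
```

```text
(no output)
```

View pics/c4.png

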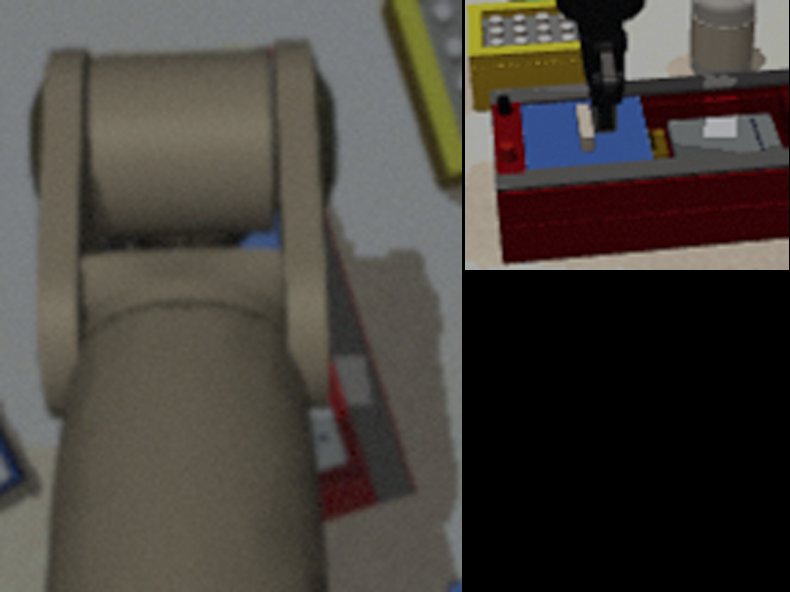

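The cover lies against the far stop at (522,135) in the crop, with the gel uncovered and 19 N of contact felt. Back off and rise.

```bash
python3 -m handwheel '[[[1,-0.1,-0.03,0,0],[1,-0.1,-0.03,0,0],[1,0,0,0.3,0],[1,0,0,0.6,0],[1,0,0,0.8,0],[1,0,0,0.8,0],[1,-0.5,-0.6,0,0],[1,-0.5,-0.6,0,0],[1,-0.5,-0.6,0,0],[1,-0.5,-0.6,0,0]]]'; python3 -m handwheel '[[[1,-0.5,-0.6,0,0],[1,-0.5,-0.6,0,0],[1,-0.5,-0.6,0,0],[1,0,0,0,0],[1,0,0,0,0]]]'|head -3
python3 - <<'E'
from m import *
from rig import optics
T=optics.capture("top");S=optics.capture("side")
a=cv2.resize(T["img"][120:280,215:340],None,fx=3.7,fy=3.7,interpolation=2)
b=cv2.resize(S["img"][160:260,210:330],None,fx=2.7,fy=2.7,interpolation=2)
o=np.zeros((592,790,3),np.uint8);o[:,:462]=a;o[:270,465:465+324]=b;cv2.imwrite("pics/c5.png",o)
E
```

```text
time_s: 9.3
eef_pos: [479.5, 3.1, 209.5]
ee_rot: [0.0, 0.989, 0.146, 0.001]
force: [0.6, -0.2, 0.3]
grip_width: -0.0
grip_force: 0.0
time_s: 9.8
eef_pos: [405.6, -86.4, 209.7]
ee_rot: [0.0, 0.989, 0.145, 0.001]
```

View pics/c5.png

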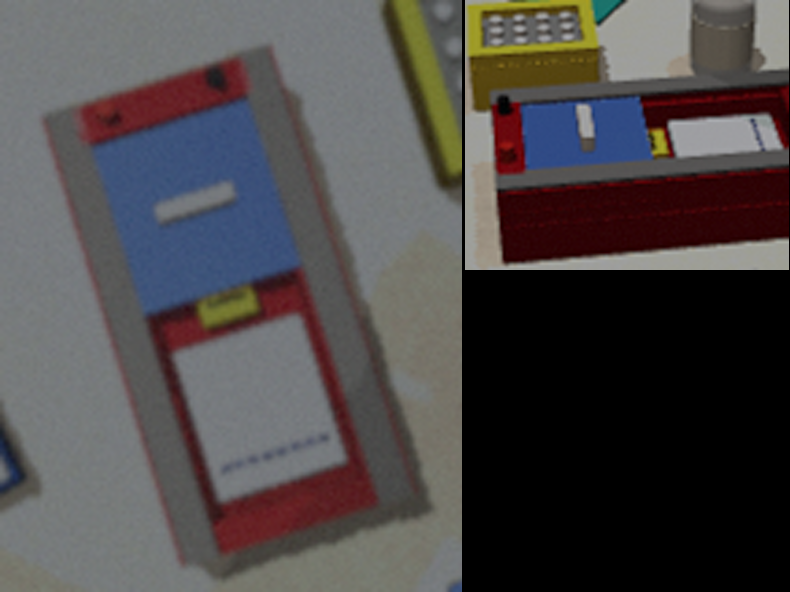

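The cover's far edge meets the stop at about (170,120) in the crop, the catch is down at (228,305), and the gel is uncovered and undisturbed. The arm is clear.

```bash
python3 -c "
from rig import ctrl
print(ctrl.finish_job())"
```

```text
the job is handed in; nothing more can be done
None
```

The job is handed in: the catch is pressed fully down, the blue cover rests against the far stop with the gel untouched, and the arm is clear, after about 10 s of the 42 s allowed.

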